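# Repack the glucose-testing kit tray at the outreach clinic

## Robot

A 6-joint arm with a two-finger parallel gripper is mounted at the origin on the work surface. World frame = base frame: x ahead of the robot, y to its left, z up, the work surface at z = 0. Lengths are in m, angles in rad, forces in N, time in s.
With the tool pointing down it reaches from about 0.275 to 0.725 m from the base axis. Payload 5.6 kg.
Tool frame: the origin (TCP) lies midway between the tips of the shut fingers; the grasp point (between the pads) lies 19 mm behind it; z points along the fingers, y is the line along which they close (so a half turn about z gives the same grasp; the last joint's range is limited). The gripper opens to 85 mm and grips with 20 to 120 N. Pads are 22 mm wide; open, the fingers measure 114 mm over their backs; the gripper's body (76 mm by 85 mm) begins 54 mm behind the grasp point. The pads swing forward as they close: fully open they stand 13 mm farther back than shut.
Start: joints at [-1.058, 0.255, 0.108, 0, -1.424, -0.285], TCP at [0.124, -0.536, 0.231] pointing down, gripper open.
Joint ranges: [-2.95, 2.95], [-1.21, 1.97], [-1.09, 1.5], [-2.87, 1.71], [-2.94, -0.07], [-3.05, 3.05]. Speed limits (rad/s): [2.57, 2.57, 3.14, 3.14, 3.14, 3.14].

## Interface

Orientations are given as a rotation vector (axis times angle).
In Python, from station import arm, optics gives the robot as it stands. The module is installed in compiled form; this text tells all that it offers.
- The arm moves only by the shell command python3 -m jog 'ROWS' [FORCE]. ROWS is JSON, a list of rows, each a list of 3 entries, a list of its own where there are three numbers: the shift along the tool's x, y, z in mm, then the turn, a rotation vector about the tool's x, y, z in degrees, then the gripper command: -1 is fully open, 1 is shut, values between are in proportion. In form: [[[tx, ty, tz], [ax, ay, az], jaw], ...]. A call has 1 to 12 rows; each row shifts and turns the commanded pose from where the row before left it, along the tool's axes as they then stand; what a row does not reach is not made up. A row lasts 1/12 s, in which the tool goes at most 41.7 mm and 7.16 degrees, less where a joint would pass 70% of its speed; a pose out of reach is approached as far as the arm can. A call is refused whole if a number of a shift passes 41.7 or a number of a turn 7.16, either way. A call with a gripper value outside its range is refused whole. The fingers move at their own pace and stop on an object; FORCE is the grip in N (left out, the last holds). Time passes only in rows, so rows that do not move let the fingers close. It gives the time, the measured TCP pose, the force, the opening and the grip force at its end, in the units of the state.
- arm.observe(): the state, without advancing time (a new reading comes with each control period).
- optics.snapshot(name): name is "scene" or "top" or "wrist"; returns a dict with "pixels" (420x560x3 uint8, blue, green, red), "mtx" (3x3 intrinsics, pixels), "R" (3x3) and "t" (3): a world point X has camera coordinates R X + t. Camera axes: x right, y down, z forward; pixel columns grow to the right and rows downward; lengths in m; the calibration is good to about 2 mm. A picture is of the moment at which its call begins. There is no depth.
- arm.close_job(): hands the job in; it is judged then, once.
The state is a dict: "t": time; "joints": joint angles; "qvel": joint speeds; "joint_efforts": joint torques, N m; "tool_pos": TCP position; "ee_rot": TCP orientation; "force": force on the tool from outside, world axes, zero at the start; "ft_torque": the same for the moment, N m; "finger_gap": opening from 0.0 (shut) to 1.0 (fully open); "grasp_force": force on a finger pad.
Only numpy, scipy, OpenCV 4.12 (cv2) and the standard library are available. Lean on these libraries where they do the work, as an engineer would, in place of code of your own. Each camera call takes 0.05 s, during which the arm holds its last target. There are 200 camera calls.

## Task

Pack the glucose-testing kit into its white tray: the glucose meter display up in the largest recess, the lancing pen button up in the long narrow one, the test-strip vial upright in the square one at the end of the meter, and the control-solution bottle upright in the smallest one at the end of the pen, each sitting down on the floor of its own recess. Set them down, do not drop them. The oximeter, thermometer and pill bottle are not part of the kit: leave them, the blood-pressure monitor and the spray bottle undisturbed where they are.

Things in the scene. Friction and masses are not known exactly. Their poses are not given: they have to be found in the camera images.
- tray: White kit tray 204 (x) x 142 (y) x 11 mm, fixed, at any yaw. Origin: centre of underside, z up. Four blue-floored recesses 8 mm deep (floor 3 mm above the table); centre in the tray's x, y and size along x, y in mm: meter (-29, -27), 112 x 74, the largest; pen (-29, 44), 132 x 40, long and narrow; vial (70, -27), 50 x 50, square; control bottle (70, 44), 44 x 40, the smallest.
- meter: Glucose meter: white rounded slab 92 (x) x 54 (y) x 22 mm with a large grey-green display, one blue and two grey buttons on top; about 70 g. Lies on the table, display up. Origin: centre of its underside; x along its length, z up through the display.
- lancing_pen: Lancing pen: square-sectioned, rounded pen 112 (x) x 20 x 20 mm, navy-blue body, grey cap at its +x end, green button on top; about 35 g. Lies on the table, button up. Origin: centre of its underside; x along its length, z up through the button.
- strip_vial: Test-strip vial: round, 31 mm in diameter and 52 mm tall, white with a blue band and a navy flip cap, whose thumb tab juts out 5 mm at the top; about 30 g. Stands upright. Origin: centre of its underside, z up.
- control_bottle: Control-solution bottle: small dropper bottle, 24 mm in diameter, straight for the lower 28 mm, then a tapering red cap (from 23 to 15 mm in diameter) up to 46 mm; white with a yellow band; about 25 g. Stands upright. Origin: centre of its underside, z up.
- oximeter: Pulse oximeter, does not belong to the kit: fingertip clip 62 (x) x 34 (y) x 31 mm, grey below and teal above, small dark display. Loose. Origin: centre of its underside.
- thermometer: Digital thermometer, does not belong to the kit: flat white stick with a blue nose and a steel tip, 127 (x) x 19 x 12 mm, small display; lies along its x. Loose. Origin: on the underside, 61 mm from the rear end.
- pill_bottle: Pill bottle, does not belong to the kit: amber, white label and white cap, 36 mm in diameter, 60 mm tall, upright, loose. Origin: centre of its underside.
- bp_monitor: White desk blood-pressure monitor, 110 (x) x 140 (y) x 61 mm, display and a blue button on top; beside the work, loose. Origin: centre of its underside.
- spray_bottle: Clear hand-sanitiser spray bottle with a white label and white top, 44 mm in diameter, 152 mm tall, upright, loose. Origin: centre of its underside.
Mind the look-alikes: they are no part of the job. What is shaped like the lancing_pen but pink is not meant. What is shaped like the control_bottle but purple is not meant.

How it is judged:
At the end, for the whole second after the job is handed in: Meter, pen, vial and bottle each rest on the floor of their own recess (underside under 3 mm above it, origin within 11 to 13 mm of its centre along each tray axis, z within 0.15 rad of upright), released and at rest; the other five within 30 mm of their start places and 0.3 rad of upright (x of meter in the frame of tray between -0.042 and -0.016 m and y of meter in the frame of tray between -0.04 and -0.014 m and z of each of meter, lancing_pen, strip_vial, control_bottle in the frame of tray below 0.006 m and angle between each of meter, lancing_pen, strip_vial, control_bottle's own z axis and vertical below 0.15 rad and linear speed of each of meter, lancing_pen, strip_vial, control_bottle below 0.01 m/s and angular speed of each of meter, lancing_pen, strip_vial, control_bottle below 0.1 rad/s and x of lancing_pen in the frame of tray between -0.042 and -0.016 m and y of lancing_pen in the frame of tray between 0.031 and 0.057 m and x of strip_vial in the frame of tray between 0.058 and 0.082 m and y of strip_vial in the frame of tray between -0.039 and -0.015 m and x of control_bottle in the frame of tray between 0.058 and 0.082 m and y of control_bottle in the frame of tray between 0.033 and 0.055 m and distance of each of oximeter, thermometer, pill_bottle, bp_monitor, spray_bottle from where it was at the start of the episode below 0.03 m and angle between each of oximeter, thermometer, pill_bottle, bp_monitor, spray_bottle's own z axis and vertical below 0.3 rad); the robot touches nothing.
It fails at once if the oximeter, thermometer or pill bottle is taken, pushed more than 30 mm or knocked over (distance of any of oximeter, thermometer, pill_bottle from where it was at the start of the episode above 0.03 m or angle between any of oximeter, thermometer, pill_bottle's own z axis and vertical above 0.5 rad).
It fails at once if the blood-pressure monitor or the spray bottle is pushed more than 30 mm or knocked over (distance of any of bp_monitor, spray_bottle from where it was at the start of the episode above 0.03 m or angle between any of bp_monitor, spray_bottle's own z axis and vertical above 0.5 rad).
It fails at once if a kit item is dropped or thrown (moves faster than 0.9 m/s out of the fingers: a fall of some 40 mm) ((linear speed of meter above 0.9 m/s and contact force between the fingers and meter below 0.02 N) or (linear speed of lancing_pen above 0.9 m/s and contact force between the fingers and lancing_pen below 0.02 N) or (linear speed of strip_vial above 0.9 m/s and contact force between the fingers and strip_vial below 0.02 N) or (linear speed of control_bottle above 0.9 m/s and contact force between the fingers and control_bottle below 0.02 N)).
It also fails if it takes over 102 s, if anything falls off the work surface, if the arm or the gripper's body presses on something with over 40 N, if the wrist force passes 120 N, or if a joint passes its speed limit or range.

## Working session

There is one attempt and no reset: what is moved stays moved. The work goes in short steps, Python scripts to look and compute and a shell command to move; the robot and the scene stay as the last step left them, time stands still between calls to the robot, and variables do not carry over. Pictures are saved under pics/ and viewed, at most 14 in all, crops included, and the job is handed in when it is done.

```bash
mkdir -p pics; cat > h.py <<'E'
import numpy as np, cv2
from scipy.spatial.transform import Rotation as Ro
from station import arm, optics
def snap(n,f=None):
    s=optics.snapshot(n)
    s={k:np.array(v) for k,v in s.items()}
    if f: cv2.imwrite('pics/'+f,s['pixels'])
    return s
def ray(s,uv,z):
    uv=np.atleast_2d(np.array(uv,float))
    d=(np.linalg.inv(s['mtx'])@np.c_[uv,np.ones(len(uv))].T).T@s['R']
    c=-s['R'].T@s['t']
    return c+d*((z-c[2])/d[:,2])[:,None]
def proj(s,X):
    p=s['mtx']@(s['R']@np.array(X,float)+s['t']); return p[:2]/p[2]
E
python3 - <<'E'
from h import *
import pickle
d={n:snap(n,n+'0.png') for n in('top','scene')}
pickle.dump(d,open('s0.pkl','wb'))
for n in d: print(n,d[n]['mtx'][0,0],-d[n]['R'].T@d[n]['t'])
o=arm.observe();print(o)
print(Ro.from_rotvec(o['ee_rot']).as_matrix().round(3))
E
```

```text
top 426.43599725195696 [ 0.23837318 -0.01327628  1.14897642]
scene 410.65247685852194 [ 1.36214443 -0.00843431  0.69181141]
{'t': 0.1, 'joints': array([-1.05843551e+00,  2.55699200e-01,  1.07153958e-01, -4.25258980e-04,
       -1.42392446e+00, -2.84595330e-01]), 'qvel': array([-0.00051211, -0.001545  ,  0.00153934,  0.00218828, -0.00066502,
       -0.00192735]), 'joint_efforts': array([-2.70130251e-03, -3.87601554e+01,  2.38476151e+01,  5.37792563e+00,
       -3.70978887e-03, -9.34944325e-06]), 'tool_pos': array([ 0.12414279, -0.53535251,  0.2304877 ]), 'ee_rot': array([ 3.56872822e-01, -3.12099267e+00, -2.67873566e-03]), 'force': array([ 0.53331017,  0.4054138 , -0.70516843]), 'ft_torque': array([-0.01024923, -0.00848385, -0.00310519]), 'grasp_force': 0.0, 'finger_gap': 1.0023921022988316}
[[-0.974 -0.226 -0.   ]
 [-0.226  0.974  0.002]
 [ 0.     0.002 -1.   ]]
```

View pics/top0.png

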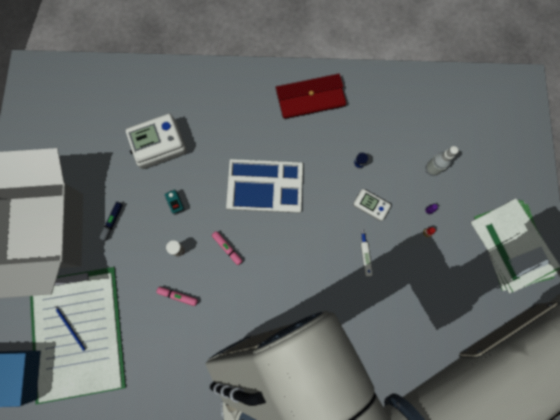

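View pics/scene0.png

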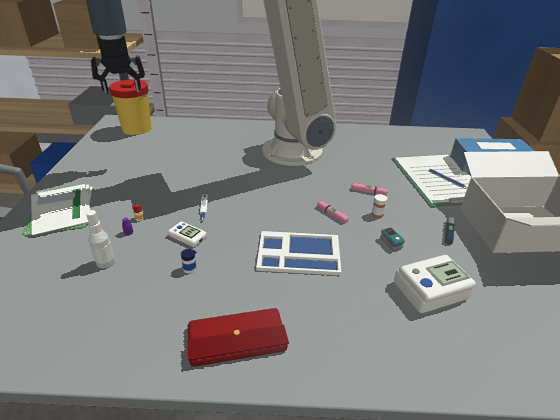

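Top view candidates:
- **Pen:** navy (112,220) against pink (227,247) and (178,296), plus a writing pen on the notebook (70,328).
- **Control bottle:** red cap (430,231) against purple (432,208).
- **Vial:** navy cap (361,160).
- **Meter:** (373,204), against the BP monitor (155,140).
- **Tray:** (265,185).

I choose the navy pen and the red-capped bottle, and will check both in one crop.

```bash
python3 - <<'E'
from h import *
import pickle
d=pickle.load(open('s0.pkl','rb'));s=d['top'];im=s['pixels']
a=cv2.resize(im[190:250,80:140],(390,390),interpolation=cv2.INTER_CUBIC)
b=cv2.resize(im[145:245,340:440],(390,390),interpolation=cv2.INTER_CUBIC)
cv2.imwrite('pics/crop1.png',np.hstack([a,b]))
hsv=cv2.cvtColor(im,cv2.COLOR_BGR2HSV)
# tray: bright low-sat region + blue, in window
w=np.zeros(im.shape[:2],np.uint8)
def comp(mask,x0,y0,x1,y1,z,name):
    m=np.zeros_like(w);m[y0:y1,x0:x1]=mask[y0:y1,x0:x1]*255
    c=max(cv2.findContours(m,cv2.RETR_EXTERNAL,2)[0],key=cv2.contourArea)
    P=ray(s,c[:,0,:],z)[:,:2]*1000
    r=cv2.minAreaRect(P.astype(np.float32)); bp=cv2.boxPoints(r)
    e=[bp[1]-bp[0],bp[2]-bp[1]];e=max(e,key=np.linalg.norm)
    print(name,np.round(r[0]),np.round(r[1]),'long ax deg',round(np.degrees(np.arctan2(e[1],e[0])),1))
H,S,V=cv2.split(hsv)
white=(V>150)&(S<70); blue=(S>110)&(H>95)&(H<130)
comp(white|blue,220,150,310,220,.011,'tray')
m=(blue[150:220,220:310]).astype(np.uint8)
for c in cv2.findContours(m,cv2.RETR_EXTERNAL,2)[0]:
    if cv2.contourArea(c)>60:
        P=ray(s,c[:,0,:]+[220,150],.003)[:,:2]*1000; r=cv2.minAreaRect(P.astype(np.float32)); print(' rec',np.round(r[0]),np.round(r[1]))
comp(white,350,185,395,225,.022,'meter')
comp(V<60,95,195,128,245,.02,'pen')
comp((V<70),350,148,372,172,.05,'vialcap')
comp((S>150)&((H<8)|(H>172)),420,222,440,240,.045,'red')
comp((S>120)&(H>125)&(H<165),420,200,440,218,.045,'purple')
for n,uv,z in[('oxi',(175,202),.03),('pill',(173,248),.06),('therm',(366,255),.01),('spray',(453,152),.15),('bp',(155,140),.06),('boxcorner',(64,220),.1)]: print(n,np.round(ray(s,uv,z)[0]*1000))
print(s['R'].round(2))
E
```

```text
tray [569.  27.] [205. 144.] long ax deg 88.7
 rec [542. -43.] [40. 39.]
 rec [543.  56.] [104.  65.]
 rec [612. -45.] [29. 34.]
 rec [615.  55.] [122.  31.]
meter [ 520. -267.] [88. 51.] long ax deg 61.0
pen [461. 440.] [137.  78.] long ax deg 6.7
vialcap [ 637. -240.] [37. 48.] long ax deg -43.1
red [ 446. -417.] [16. 19.] long ax deg -88.4
purple [ 508. -422.] [17. 30.] long ax deg -44.9
oxi [509. 265.  30.]
pill [380. 253.  60.]
therm [ 382. -253.   10.]
spray [ 627. -444.  150.]
bp [673. 325.  60.]
boxcorner [438. 522. 100.]
[[ 0.03 -1.    0.  ]
 [-0.98 -0.03 -0.21]
 [ 0.21  0.   -0.98]]
```

View pics/crop1.png

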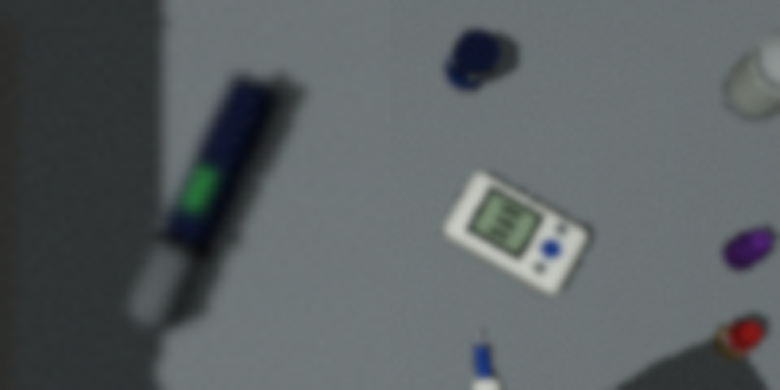

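The crop confirms the navy pen: green button, with its grey cap at the lower-left end. The meter is display up, and the red-capped bottle is at the lower right with the purple one above it. Moving above the red bottle.

```bash
cat >> h.py <<'E'
def go(x,y,z,yaw):
    "print shift in tool frame (mm) and turn (deg) from the measured pose; target mm, yaw of tool x deg"
    o=arm.observe(); R=Ro.from_rotvec(o['ee_rot']); c=np.cos(np.radians(yaw)); s_=np.sin(np.radians(yaw))
    T=Ro.from_matrix(np.array([[c,s_,0],[s_,-c,0],[0,0,-1.]]))
    x_=R.as_matrix()[:,0]
    print('t',round(o['t'],1),'pos',np.round(o['tool_pos']*1e3,1),'yaw',round(np.degrees(np.arctan2(x_[1],x_[0]))%360,1),'gap',round(o['finger_gap'],2),'gf',round(o['grasp_force'],1))
    print(' shift now-axes',np.round(R.inv().apply(np.array([x,y,z])-o['tool_pos']*1e3),1),'turn',np.degrees((R.inv()*T).as_rotvec()).round(1),'shift after turn',np.round(T.inv().apply(np.array([x,y,z])-o['tool_pos']*1e3),1))
E
python3 -m jog '[[[-30,3.5,0],[0,0,1],-1],[[-30,3.5,0],[0,0,0],-1],[[-30,3.5,0],[0,0,0],-1],[[-30,3.5,0],[0,0,0],-1],[[-30,3.5,0],[0,0,0],-1],[[-30,3.5,0],[0,0,0],-1],[[-30,3.5,0],[0,0,0],-1],[[-30,3.5,0],[0,0,0],-1],[[-20,3.5,0],[0,0,0],-1],[[0,0,0],[0,0,6],-1],[[0,0,0],[0,0,6],-1],[[0,0,0],[0,0,0],-1]]' 25
python3 - <<'E'
from h import *
s=snap('wrist','w1.png'); go(446,-417,150,180)
print(-s['R'].T@s['t'], proj(s,[.446,-.417,.045]), s['R'].round(2),s['mtx'].round())
E
```

```text
t: 1.1
tool_pos: [0.3721, -0.4497, 0.2306]
ee_rot: [-0.003, -3.141, -0.002]
force: [-0.3, 0.9, 0.0]
finger_gap: 1.0
grasp_force: 0.0
t 1.1 pos [ 371.8 -449.9  230.7] yaw 180.2 gap 1.0 gf 0.0
 shift now-axes [-74.4  32.6  80.7] turn [ 0.  -0.   0.2] shift after turn [-74.2  32.9  80.7]
[ 0.30734343 -0.45128024  0.37362985] [300.74677744 252.22810703] [[ 0.    1.    0.  ]
 [ 0.97 -0.    0.26]
 [ 0.26  0.   -0.97]] [[298.   0. 272.]
 [  0. 298. 211.]
 [  0.   0.   1.]]
```

View pics/w1.png

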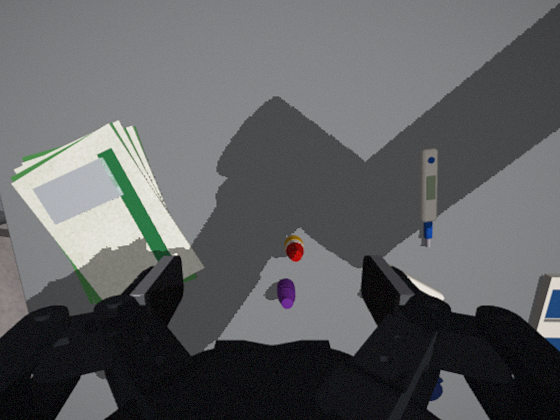

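The wrist view shows the red-capped bottle at (294,248) and the purple look-alike at (287,293), with the thermometer at (430,195). Triangulating the cap with the top view.

```bash
cat >> h.py <<'E'
def cen(s,lo,hi,box):
    x0,y0,x1,y1=box; m=cv2.inRange(cv2.cvtColor(s['pixels'][y0:y1,x0:x1],cv2.COLOR_BGR2HSV),np.array(lo),np.array(hi))
    M=cv2.moments(m,True); return np.array([M['m10']/M['m00']+x0,M['m01']/M['m00']+y0]),int(M['m00'])
def tri(s1,p1,s2,p2):
    f=lambda s,p:(-s['R'].T@s['t'],(ray(s,p,0)[0]+s['R'].T@s['t']))
    (c1,d1),(c2,d2)=f(s1,p1),f(s2,p2)
    k=np.linalg.lstsq(np.c_[d1,-d2],c2-c1,rcond=None)[0]
    return (c1+k[0]*d1)*1e3,(c2+k[1]*d2)*1e3
E
python3 - <<'E'
from h import *
import pickle
d=pickle.load(open('s0.pkl','rb'));t=d['top']; w=snap('wrist')
pw,n=cen(w,(0,150,40),(6,255,255),(280,225,310,270)); pt,m=cen(t,(0,150,40),(6,255,255),(420,222,440,240))
print(pw,n,pt,m); print(*tri(w,pw,t,pt)); print(ray(w,pw,.04)*1e3,ray(t,pt,.04)*1e3)
E
```

```text
[294.88235294 251.91176471] 204 [430.47619048 230.71428571] 42
[ 451.20082129 -422.62471924   30.89061867] [ 449.52400441 -421.76155122   30.25895544]
[[ 447.37052802 -423.39935311   40.        ]] [[ 447.68544408 -418.20473427   40.        ]]
```

```bash
python3 -m jog '[[[-19,7.2,30],[0,0,0],-1],[[-19,7.2,30],[0,0,0],-1],[[-19,7.2,30],[0,0,0],-0.2],[[-19,7.2,30],[0,0,0],-0.2],[[0,0,0],[0,0,0],-0.2],[[0,0,0],[0,0,0],-0.2]]'
python3 - <<'E'
from h import *
w=snap('wrist','w2.png')
pw,n=cen(w,(0,150,40),(6,255,255),(200,100,380,340));print(pw,n,ray(w,pw,.04)*1e3)
pw,n=cen(w,(18,120,60),(32,255,255),(200,100,380,340));print('yellow',pw,n,ray(w,pw,.018)*1e3)
go(447,-421,10,180)
E
```

```text
t: 1.7
tool_pos: [0.447, -0.4204, 0.109]
ee_rot: [0.007, -3.137, -0.004]
force: [-0.8, -0.9, 1.4]
finger_gap: 0.602
grasp_force: 0.0
[269.41719078 222.83018868] 477 [[ 447.9371767  -423.66106854   40.        ]]
yellow [270.27678571 205.58928571] 112 [[ 440.10901421 -423.1115855    18.        ]]
t 1.8 pos [ 447.5 -421.6  111.2] yaw 180.2 gap 0.6 gf 0.0
 shift now-axes [  0.3   0.6 101.2] turn [-0.  -0.1  0.2] shift after turn [  0.5   0.6 101.2]
```

View pics/w2.png

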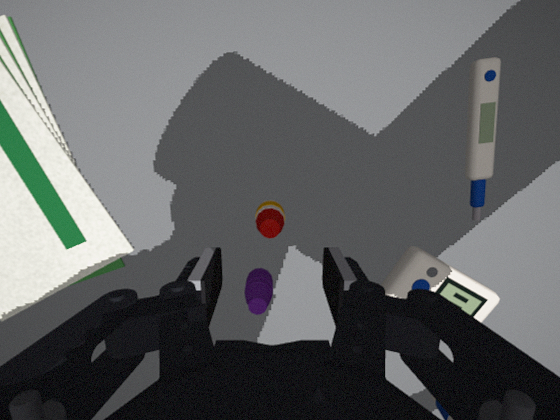

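Wrist close-up: red cap at (269,223), centred between the fingers; purple bottle at (258,290), clear of them. Descending and gripping.

```bash
python3 -m jog '[[[-1,-1,30],[0,0,0],-0.2],[[0,0,30],[0,0,0],-0.2],[[0,0,25],[0,0,0],-0.2],[[0,0,15],[0,0,0],-0.2],[[0,0,1],[0,0,0],-0.2],[[0,0,0],[0,0,0],1],[[0,0,0],[0,0,0],1],[[0,0,0],[0,0,0],1],[[0,0,0],[0,0,0],1],[[0,0,0],[0,0,0],1],[[0,0,0],[0,0,0],1]]' 25
python3 -m jog '[[[0,0,-15],[0,0,0],1],[[0,0,-30],[0,0,0],1],[[0,0,-30],[0,0,0],1],[[0,0,-25],[0,0,0],1],[[0,0,0],[0,0,0],1]]'
python3 -c "
from h import *
snap('wrist','w3.png');go(611,-44,110,180)"
```

```text
t: 2.67
tool_pos: [0.4499, -0.4236, 0.0129]
ee_rot: [-0.003, 3.138, -0.005]
force: [-1.4, 1.2, 6.2]
finger_gap: 0.267
grasp_force: 24.9
t: 3.08
tool_pos: [0.4515, -0.4247, 0.1176]
ee_rot: [-0.003, 3.132, -0.012]
force: [0.9, -0.1, 0.9]
finger_gap: 0.267
grasp_force: 24.6
t 3.1 pos [ 450.6 -423.6  114.6] yaw 180.1 gap 0.27 gf 24.6
 shift now-axes [-160.8  379.4    4. ] turn [-0.3  0.4  0.1] shift after turn [-160.4  379.6    4.6]
```

View pics/w3.png

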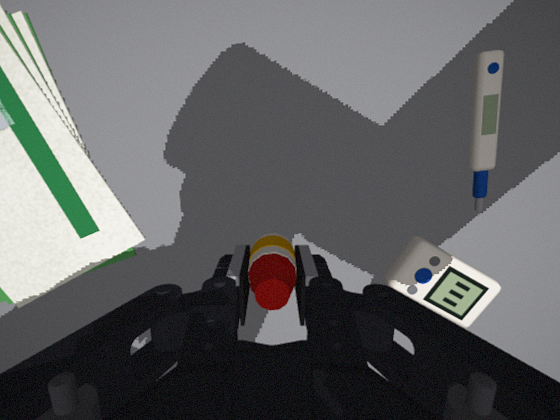

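The bottle is held upright between the pads at (272,275). Carrying it to the tray.

```bash
python3 -m jog '[[[-6,15,0],[0,0,0],1],[[-13,31,0],[0,0,0],1],[[-14,33,0],[0,0,0],1],[[-14,33,0],[0,0,0],1],[[-14,33,0],[0,0,0],1],[[-14,33,0],[0,0,0],1],[[-14,33,0],[0,0,0],1],[[-14,33,0],[0,0,0],1],[[-14,33,0],[0,0,0],1],[[-14,33,0],[0,0,0],1],[[-14,33,0],[0,0,0],1],[[-14,33,0],[0,0,0],1]]'
python3 -m jog '[[[0,0,0],[0,0,0],1],[[0,0,0],[0,0,0],1],[[0,0,0],[0,0,0],1]]'
python3 - <<'E'
from h import *
w=snap('wrist','w4.png');go(611,-44,30,180)
m=cv2.inRange(cv2.cvtColor(w['pixels'],cv2.COLOR_BGR2HSV),np.array((100,120,50)),np.array((130,255,255)))
for c in cv2.findContours(m,cv2.RETR_EXTERNAL,2)[0]:
    if cv2.contourArea(c)>300:
        r=cv2.minAreaRect((ray(w,c[:,0,:],.003)[:,:2]*1e3).astype(np.float32));print(np.round(r[0],1),np.round(r[1]),round(r[2],1),c[:,0].min(0),c[:,0].max(0))
E
```

```text
t: 4.13
tool_pos: [0.6073, -0.0443, 0.1097]
ee_rot: [0.002, -3.141, -0.001]
force: [1.1, -1.0, 0.4]
finger_gap: 0.266
grasp_force: 24.6
t: 4.38
tool_pos: [0.6069, -0.0461, 0.1097]
ee_rot: [0.002, -3.14, 0.0]
force: [0.1, -0.3, -1.0]
finger_gap: 0.265
grasp_force: 24.7
t 4.4 pos [606.8 -46.7 109.9] yaw 180.0 gap 0.26 gf 24.7
 shift now-axes [-4.3  2.7 79.9] turn [-0.  -0.1  0. ] shift after turn [-4.2  2.7 79.9]
[ 668.8 -282.3] [30. 39.] 76.9 [  0 253] [ 33 291]
[ 646.7 -245.8] [34. 30.] 28.1 [ 27 235] [ 69 273]
[614.6  52. ] [128.  36.] 88.9 [312 196] [463 238]
[612.7 -47. ] [40. 36.] 89.0 [250 195] [296 235]
[541.5 -45.8] [46. 46.] 88.8 [246 100] [304 160]
[543.4  53.4] [108.  71.] 88.8 [327  85] [471 177]
```

View pics/w4.png

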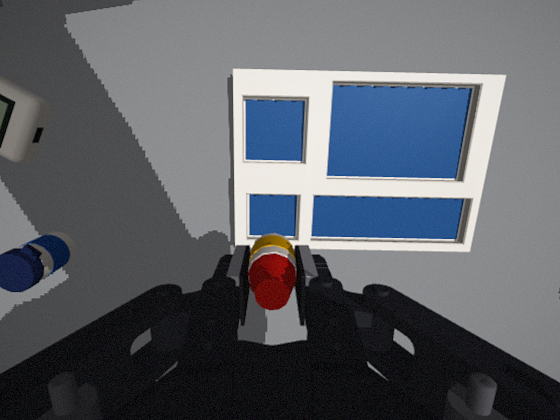

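```bash
python3 -m jog '[[[-5.7,0,10],[0,0,0],1],[[0,0,25],[0,0,0],1],[[0,0,25],[0,0,0],1],[[0,0,20],[0,0,0],1],[[0,0,5],[0,0,0],1],[[0,0,0],[0,0,0],1],[[0,0,0],[0,0,0],1]]'
python3 -m jog '[[[0,0,3],[0,0,0],1],[[0,0,0],[0,0,0],1],[[0,0,0],[0,0,0],1]]'
python3 -m jog '[[[0,0,2],[0,0,0],1],[[0,0,0],[0,0,0],1],[[0,0,0],[0,0,0],1]]'
python3 -c "
from h import *
snap('scene','s1.png');go(612.5,-46.7,15,180)"
```

```text
t: 5.02
tool_pos: [0.6136, -0.0469, 0.0259]
ee_rot: [-0.001, 3.141, -0.001]
force: [-0.3, -0.3, 0.2]
finger_gap: 0.269
grasp_force: 24.6
t: 5.27
tool_pos: [0.6136, -0.0461, 0.0232]
ee_rot: [-0.001, 3.14, 0.0]
force: [0.6, -0.3, -0.4]
finger_gap: 0.268
grasp_force: 24.6
t: 5.52
tool_pos: [0.6131, -0.0461, 0.0204]
ee_rot: [-0.002, 3.142, 0.0]
force: [-0.7, -0.8, 0.2]
finger_gap: 0.264
grasp_force: 24.6
t 5.6 pos [613.1 -46.1  20.4] yaw 180.1 gap 0.27 gf 24.6
 shift now-axes [ 0.6 -0.6  5.4] turn [0.  0.  0.1] shift after turn [ 0.6 -0.6  5.4]
```

```bash
for i in 1; do python3 -m jog '[[[0,0,2],[0,0,0],1],[[0,0,0],[0,0,0],1],[[0,0,0],[0,0,0],1]]' ; python3 -m jog '[[[0,0,1.5],[0,0,0],1],[[0,0,0],[0,0,0],1],[[0,0,0],[0,0,0],1]]'; python3 -m jog '[[[0,0,1],[0,0,0],1],[[0,0,0],[0,0,0],1],[[0,0,0],[0,0,0],1]]'; done
```

```text
t: 5.82
tool_pos: [0.613, -0.0462, 0.0181]
ee_rot: [0.001, -3.141, 0.0]
force: [-1.0, -0.5, 0.1]
finger_gap: 0.261
grasp_force: 24.6
t: 6.07
tool_pos: [0.613, -0.0462, 0.0166]
ee_rot: [0.001, -3.141, 0.0]
force: [0.7, 0.2, 0.3]
finger_gap: 0.267
grasp_force: 24.6
t: 6.32
tool_pos: [0.6132, -0.0462, 0.016]
ee_rot: [-0.002, 3.141, -0.0]
force: [-1.2, 1.0, 2.2]
finger_gap: 0.264
grasp_force: 24.8
```

```bash
python3 -m jog '[[[0,0,0.7],[0,0,0],1],[[0,0,0],[0,0,0],1],[[0,0,0],[0,0,0],0.3],[[0,0,0],[0,0,0],0.2],[[0,0,0],[0,0,0],0.1],[[0,0,0],[0,0,0],0.1],[[0,0,-15],[0,0,0],0.1],[[0,0,-30],[0,0,0],0],[[0,0,-30],[0,0,0],0],[[0,0,-20],[0,0,0],0],[[0,0,0],[0,0,0],0]]'
python3 - <<'E'
from h import *
w=snap('wrist','w5.png'); t=snap('top')
pw,n=cen(w,(0,150,40),(6,255,255),(200,100,380,400));print('red',pw,n,ray(w,pw,.045)*1e3)
go(646,-246,140,180)
E
```

```text
t: 7.23
tool_pos: [0.6161, -0.0463, 0.1156]
ee_rot: [-0.003, 3.132, -0.0]
force: [1.3, 0.6, -0.4]
finger_gap: 0.499
grasp_force: 0.0
red [272.6537037  212.71481481] 540 [[610.58597988 -47.39262665  45.        ]]
t 7.3 pos [613.5 -46.  110.7] yaw 180.0 gap 0.5 gf 0.0
 shift now-axes [ -32.5 -200.   -29.3] turn [0.  0.1 0. ] shift after turn [ -32.5 -200.   -29.3]
```

View pics/w5.png

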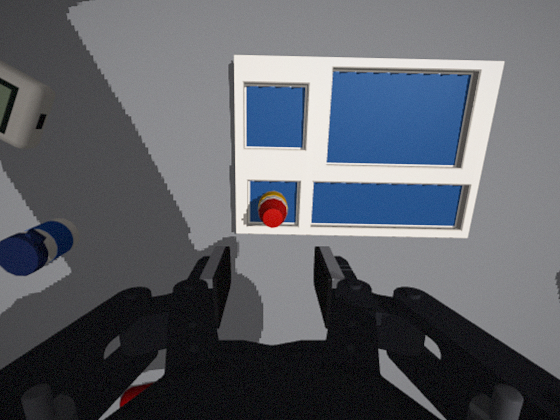

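The bottle stands in the smallest recess at (272,205). Now the vial, at (35,245) in this view.

```bash
python3 -m jog '[[[-3,-15,-5],[0,0,0],-1],[[-3,-30,-5],[0,0,0],-1],[[-3,-32,-5],[0,0,0],-1],[[-3,-32,-5],[0,0,0],-1],[[-3,-32,-5],[0,0,0],-1],[[-3,-32,-4],[0,0,0],-1],[[-2,-24,0],[0,0,0],-0.5],[[0,0,0],[0,0,0],-0.5],[[0,0,0],[0,0,0],-0.5],[[0,0,0],[0,0,0],-0.5]]'
python3 - <<'E'
from h import *
w=snap('wrist','w6.png')
pw,n=cen(w,(100,120,15),(130,255,255),(180,60,380,330));print('blue',pw,n,ray(w,pw,.045)*1e3)
go(637,-243,15,180)
E
```

```text
t: 8.17
tool_pos: [0.6326, -0.2427, 0.1374]
ee_rot: [0.001, -3.139, -0.002]
force: [0.0, 0.3, -0.3]
finger_gap: 0.75
grasp_force: 0.0
blue [275.80092287 221.61239288] 1517 [[ 639.84865429 -240.94419543   45.        ]]
t 8.2 pos [ 632.9 -242.2  137.9] yaw 180.1 gap 0.75 gf 0.0
 shift now-axes [ -4.4  -0.8 122.9] turn [ 0.  -0.1  0.1] shift after turn [ -4.1  -0.8 122.9]
```

View pics/w6.png

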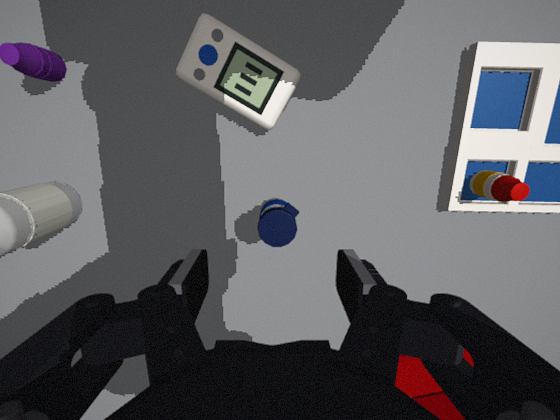

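The vial is at (277,225), with its tab towards (296,210), up and right. I'll turn the gripper 30° so the pads miss the tab, then grip.

```bash
python3 -m jog '[[[-7.1,1.7,0],[0,0,0],-0.5],[[0,0,10],[0,0,6],-0.5],[[0,0,20],[0,0,6],-0.5],[[0,0,20],[0,0,6],-0.5],[[0,0,20],[0,0,6],-0.5],[[0,0,20],[0,0,6],-0.5],[[0,0,20],[0,0,0],-0.5],[[0,0,10],[0,0,0],-0.5],[[0,0,0],[0,0,0],-0.5]]'
python3 -m jog '[[[0,0,0],[0,0,0],1],[[0,0,0],[0,0,0],1],[[0,0,0],[0,0,0],1],[[0,0,0],[0,0,0],1],[[0,0,0],[0,0,0],1],[[0,0,0],[0,0,0],1]]'
python3 -m jog '[[[0,0,-15],[0,0,0],1],[[0,0,-30],[0,0,0],1],[[0,0,-30],[0,0,0],1],[[0,0,-20],[0,0,0],1],[[0,0,0],[0,0,0],1],[[0,0,0],[0,0,0],1]]'
python3 -c "
from h import *
snap('wrist','w7.png');go(541.5,-46,110,150)"
```

```text
t: 8.97
tool_pos: [0.639, -0.24, 0.0161]
ee_rot: [-0.808, -3.03, -0.0]
force: [-0.0, -0.1, -0.5]
finger_gap: 0.751
grasp_force: 0.0
t: 9.47
tool_pos: [0.6417, -0.2416, 0.021]
ee_rot: [0.81, 3.032, 0.0]
force: [0.4, 0.5, 6.0]
finger_gap: 0.352
grasp_force: 25.1
t: 9.97
tool_pos: [0.641, -0.2416, 0.1156]
ee_rot: [0.811, 3.032, 0.001]
force: [-0.4, -0.0, -1.3]
finger_gap: 0.355
grasp_force: 24.8
t 10.0 pos [ 640.1 -241.3  113.9] yaw 150.0 gap 0.35 gf 24.8
 shift now-axes [182.9 119.9   4. ] turn [ 0. -0.  0.] shift after turn [183.  119.8   3.9]
```

View pics/w7.png

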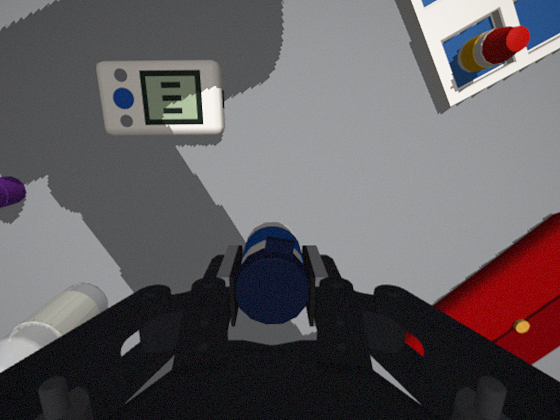

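The vial is held upright at (272,275). Carrying it to the square recess.

```bash
python3 -m jog '[[[10,6.5,0],[0,0,0],1],[[22,14.5,0],[0,0,0],1],[[25,16.4,0],[0,0,0],1],[[25,16.4,0],[0,0,0],1],[[25,16.4,0],[0,0,0],1],[[25,16.4,0],[0,0,0],1],[[25,16.4,0],[0,0,0],1],[[16,10.5,0],[0,0,0],1],[[10,6.5,10],[0,0,0],1],[[0,0,20],[0,0,0],1],[[0,0,0],[0,0,0],1],[[0,0,0],[0,0,0],1]]'
python3 - <<'E'
from h import *
w=snap('wrist','w8.png');go(541.5,-46,30,150)
E
```

```text
t: 11.02
tool_pos: [0.5401, -0.0463, 0.0824]
ee_rot: [-0.81, -3.031, 0.003]
force: [0.5, -0.3, -1.0]
finger_gap: 0.355
grasp_force: 24.8
t 11.1 pos [541.2 -46.5  83.6] yaw 150.1 gap 0.35 gf 24.8
 shift now-axes [-0.   0.7 53.6] turn [-0.1 -0.1  0.1] shift after turn [ 0.   0.6 53.6]
```

View pics/w8.png

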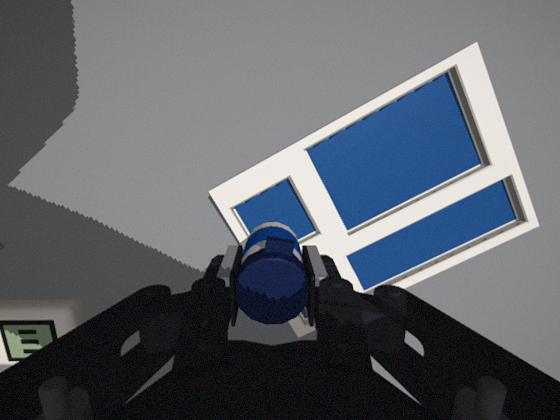

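Vial over the square recess at (275,215). Lowering.

```bash
python3 -m jog '[[[0,0,20],[0,0,0],1],[[0,0,20],[0,0,0],1],[[0,0,12],[0,0,0],1],[[0,0,3],[0,0,0],1],[[0,0,0],[0,0,0],1],[[0,0,0],[0,0,0],1]]'
python3 -m jog '[[[0,0,2],[0,0,0],1],[[0,0,0],[0,0,0],1],[[0,0,0],[0,0,0],1]]'; python3 -m jog '[[[0,0,2],[0,0,0],1],[[0,0,0],[0,0,0],1],[[0,0,0],[0,0,0],1]]'; python3 -m jog '[[[0,0,1.5],[0,0,0],1],[[0,0,0],[0,0,0],1],[[0,0,0],[0,0,0],1]]'
```

```text
t: 11.57
tool_pos: [0.5426, -0.0464, 0.0301]
ee_rot: [0.812, 3.033, 0.0]
force: [0.0, -0.5, 0.1]
finger_gap: 0.352
grasp_force: 24.8
t: 11.82
tool_pos: [0.5421, -0.0461, 0.0277]
ee_rot: [0.811, 3.034, 0.001]
force: [0.2, -0.2, 0.4]
finger_gap: 0.357
grasp_force: 24.8
t: 12.07
tool_pos: [0.5416, -0.0461, 0.0251]
ee_rot: [-0.812, -3.035, 0.0]
force: [-0.4, -0.5, -1.7]
finger_gap: 0.352
grasp_force: 24.8
t: 12.32
tool_pos: [0.5419, -0.0461, 0.024]
ee_rot: [0.811, 3.034, 0.0]
force: [-1.6, 0.5, 3.9]
finger_gap: 0.354
grasp_force: 25.0
```

```bash
python3 -m jog '[[[0,0,0],[0,0,0],0.1],[[0,0,0],[0,0,0],0],[[0,0,0],[0,0,0],-0.1],[[0,0,0],[0,0,0],-0.1],[[0,0,-15],[0,0,0],-0.1],[[0,0,-30],[0,0,0],-0.1],[[0,0,-30],[0,0,0],-0.1],[[0,0,-30],[0,0,0],-1],[[0,0,-10],[0,0,-7],-1],[[0,0,0],[0,0,-7],-1],[[0,0,0],[0,0,-7],-1],[[0,0,0],[0,0,-7],-1]]'
python3 -m jog '[[[0,0,0],[0,0,-7],-1],[[0,0,0],[0,0,-7],-1],[[0,0,0],[0,0,-7],-1],[[0,0,0],[0,0,-7],-1],[[0,0,0],[0,0,-7],-1],[[0,0,0],[0,0,-7],-1],[[0,0,0],[0,0,-7],-1],[[0,0,0],[0,0,-7],-1],[[0,0,0],[0,0,-7],-1],[[0,0,0],[0,0,0],-1],[[0,0,0],[0,0,0],-1]]'
python3 -c "
from h import *
go(520,-270,140,241)"
```

```text
t: 13.32
tool_pos: [0.5417, -0.046, 0.1388]
ee_rot: [0.044, 3.141, 0.0]
force: [0.2, 0.4, -0.9]
finger_gap: 0.999
grasp_force: 0.0
t: 14.23
tool_pos: [0.5416, -0.0461, 0.1384]
ee_rot: [1.591, -2.709, -0.0]
force: [-0.1, 0.1, 0.2]
finger_gap: 1.003
grasp_force: 0.0
t 14.2 pos [541.6 -46.1 138.4] yaw 240.8 gap 1.0 gf 0.0
 shift now-axes [206.  -90.2  -1.6] turn [ 0.  -0.  -0.2] shift after turn [206.3 -89.7  -1.6]
```

```bash
python3 -m jog '[[[15,-6.5,0],[0,0,0],-1],[[30,-13,0],[0,0,0],-1],[[32,-14,0],[0,0,0],-1],[[32,-14,0],[0,0,0],-1],[[32,-14,0],[0,0,0],-1],[[32,-14,0],[0,0,0],-1],[[32,-14,0],[0,0,0],-1],[[0,0,0],[0,0,0],-1],[[0,0,0],[0,0,0],-1],[[0,0,0],[0,0,0],-1]]'
python3 - <<'E'
from h import *
w=snap('wrist','w9.png');t=snap('top','t9.png')
hsv=cv2.cvtColor(w['pixels'],cv2.COLOR_BGR2HSV)
m=cv2.inRange(hsv,np.array((0,0,120)),np.array((180,60,255)))
m[:120]=0;m[330:]=0;m[:,:150]=0;m[:,420:]=0
hsvd=cv2.inRange(hsv,np.array((35,25,40)),np.array((85,255,255)));hsvd[330:]=0;hsvd[:120]=0
for n,mm in(('white',m),('disp',hsvd)):
    c=max(cv2.findContours(mm,cv2.RETR_EXTERNAL,2)[0],key=cv2.contourArea)
    P=(ray(w,c[:,0],.022)[:,:2]*1e3).astype(np.float32);r=cv2.minAreaRect(P);print(n,np.round(r[0],1),np.round(r[1]),r[2],c[:,0].min(0),c[:,0].max(0))
go(520,-270,8,241)
E
```

```text
t: 15.07
tool_pos: [0.5206, -0.2688, 0.1383]
ee_rot: [1.591, -2.708, -0.001]
force: [-1.2, 0.2, -0.1]
finger_gap: 0.997
grasp_force: 0.0
white [ 523.4 -238.4] [197. 258.] 60.86482620239258 [150 126] [419 329]
disp [ 525.7 -262.5] [40. 34.] 59.956390380859375 [253 195] [290 237]
t 15.2 pos [ 521.  -268.   138.6] yaw 241.0 gap 1.0 gf 0.0
 shift now-axes [ 2.300e+00 -1.000e-01  1.306e+02] turn [0. 0. 0.] shift after turn [ 2.300e+00 -1.000e-01  1.306e+02]
```

View pics/w9.png

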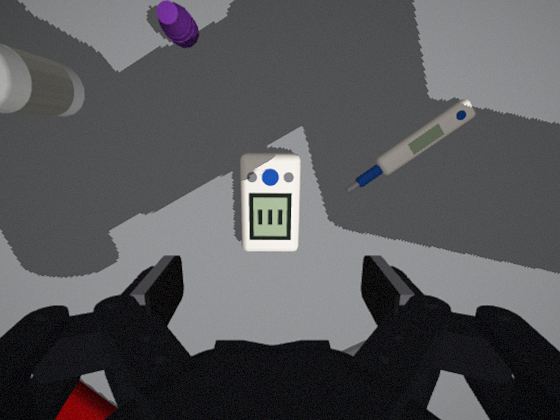

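The meter lies display-up at columns 242–300, rows 154–250, aligned with the gripper.

```bash
python3 - <<'E'
from h import *
w=snap('wrist')
P=ray(w,[(242,250),(298,250),(300,154),(242,154)],.020)*1e3;print(P.round(1),P.mean(0))
a=P[1]-P[2];print(np.linalg.norm(a),np.degrees(np.arctan2(a[1],a[0])))
go(*P.mean(0)[:2],9,241)
E
```

```text
[[ 566.9 -245.6   20. ]
 [ 520.7 -220.    20. ]
 [ 477.9 -298.1   20. ]
 [ 521.8 -322.4   20. ]] [ 521.81444514 -271.53333279   20.        ]
89.10259599720234 61.24529864291913
t 15.2 pos [ 521.  -267.8  138.7] yaw 241.1 gap 1.0 gf 0.0
 shift now-axes [  2.9  -2.5 129.7] turn [-0.   0.   0.1] shift after turn [  2.9  -2.5 129.7]
```

```bash
python3 -m jog '[[[3,-2.5,20],[0,0,0],-1],[[0,0,35],[0,0,0],-1],[[0,0,35],[0,0,0],-1],[[0,0,25],[0,0,0],-1],[[0,0,12],[0,0,0],-1],[[0,0,5.5],[0,0,0],-1],[[0,0,0],[0,0,0],-1],[[0,0,0],[0,0,0],-1]]'
python3 -m jog '[[[0,0,0],[0,0,0],1],[[0,0,0],[0,0,0],1],[[0,0,0],[0,0,0],1],[[0,0,0],[0,0,0],1],[[0,0,0],[0,0,0],1],[[0,0,0],[0,0,0],1]]' 35
python3 -m jog '[[[0,0,-8],[0,0,0],1],[[0,0,-15],[0,0,0],1],[[0,0,-20],[0,0,0],1],[[0,0,-20],[0,0,0],1],[[0,0,-20],[0,0,0],1],[[0,0,0],[0,0,0],1],[[0,0,0],[0,0,0],1]]'
python3 -c "
from h import *
snap('wrist','w10.png');go(543,54,90,268.8)"
```

```text
t: 15.88
tool_pos: [0.5224, -0.2724, 0.0071]
ee_rot: [-1.597, 2.705, -0.002]
force: [0.7, 0.2, -0.3]
finger_gap: 0.999
grasp_force: 0.0
t: 16.38
tool_pos: [0.5224, -0.2729, 0.0075]
ee_rot: [-1.595, 2.705, -0.003]
force: [-0.6, 0.5, 5.7]
finger_gap: 0.621
grasp_force: 38.1
t: 16.97
tool_pos: [0.5222, -0.2728, 0.0905]
ee_rot: [-1.594, 2.705, -0.003]
force: [-0.6, 0.2, -2.5]
finger_gap: 0.619
grasp_force: 37.4
t 17.0 pos [ 521.3 -272.5   89.1] yaw 241.0 gap 0.62 gf 37.4
 shift now-axes [-296.1  139.2   -0.7] turn [ -0.    0.  -27.8] shift after turn [-326.8  -14.8   -0.9]
```

View pics/w10.png

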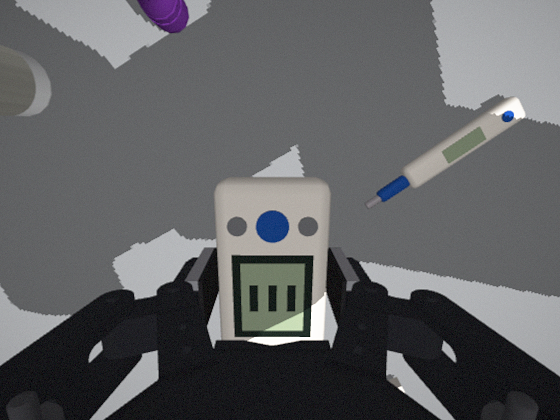

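The meter is held centred and level. That makes 13 pictures viewed, so the rest is done by numbers. Carrying it to the tray.

```bash
python3 -m jog '[[[0,0,0],[0,0,-7],1],[[0,0,0],[0,0,-7],1],[[0,0,0],[0,0,-7],1],[[0,0,0],[0,0,-6.8],1],[[0,0,0],[0,0,0],1],[[-15,-0.7,0],[0,0,0],1],[[-30,-1.3,0],[0,0,0],1],[[-30,-1.4,0],[0,0,0],1],[[-30,-1.4,0],[0,0,0],1],[[-30,-1.4,0],[0,0,0],1],[[-30,-1.4,0],[0,0,0],1],[[-30,-1.4,0],[0,0,0],1]]'
python3 -m jog '[[[-30,-1.3,0],[0,0,0],1],[[-30,-1.4,0],[0,0,0],1],[[-30,-1.4,0],[0,0,0],1],[[-30,-1.4,0],[0,0,0],1],[[-11,-0.5,0],[0,0,0],1],[[0,0,0],[0,0,0],1],[[0,0,0],[0,0,0],1],[[0,0,0],[0,0,0],1]]'
python3 - <<'E'
from h import *
go(543,54,25,268.8)
w=snap('wrist')
m=cv2.inRange(cv2.cvtColor(w['pixels'],cv2.COLOR_BGR2HSV),np.array((100,120,50)),np.array((130,255,255)))
for c in cv2.findContours(m,cv2.RETR_EXTERNAL,2)[0]:
    if cv2.contourArea(c)>200:
        r=cv2.minAreaRect((ray(w,c[:,0,:],.003)[:,:2]*1e3).astype(np.float32));print(np.round(r[0],1),np.round(r[1]),round(r[2],1),c[:,0].min(0),c[:,0].max(0))
E
```

```text
t: 18.02
tool_pos: [0.5336, -0.0765, 0.0883]
ee_rot: [2.193, -2.248, -0.002]
force: [0.2, 0.6, -1.1]
finger_gap: 0.618
grasp_force: 37.3
t: 18.68
tool_pos: [0.5426, 0.0521, 0.0886]
ee_rot: [2.196, -2.245, -0.001]
force: [0.1, -0.0, -0.6]
finger_gap: 0.619
grasp_force: 37.3
t 18.7 pos [542.6  52.1  88.6] yaw 268.7 gap 0.62 gf 37.3
 shift now-axes [-1.9 -0.5 63.6] turn [ 0.1 -0.  -0.1] shift after turn [-1.9 -0.4 63.6]
[543.1  59.2] [25. 26.] 88.7 [256 211] [288 241]
[542.5   9.2] [20. 70.] 89.3 [225 151] [317 177]
[614.5  47.6] [119.  36.] 88.9 [152 137] [206 282]
[612.7 -47.6] [40. 36.] 88.9 [143  55] [198 115]
[541.4 -45.9] [46. 46.] 89.5 [238  50] [304 120]
[543.  -68.7] [16. 28.] 77.7 [248  39] [287  65]
```

```bash
python3 -m jog '[[[-1.9,-0.4,15],[0,0,0],1],[[0,0,25],[0,0,0],1],[[0,0,20],[0,0,0],1],[[0,0,8],[0,0,0],1],[[0,0,2],[0,0,0],1],[[0,0,0],[0,0,0],1],[[0,0,0],[0,0,0],1]]'
python3 -m jog '[[[0,0,3],[0,0,0],1],[[0,0,0],[0,0,0],1],[[0,0,0],[0,0,0],1]]'; python3 -m jog '[[[0,0,2.5],[0,0,0],1],[[0,0,0],[0,0,0],1],[[0,0,0],[0,0,0],1]]'; python3 -m jog '[[[0,0,1.5],[0,0,0],1],[[0,0,0],[0,0,0],1],[[0,0,0],[0,0,0],1]]'
```

```text
t: 19.32
tool_pos: [0.5445, 0.0547, 0.0203]
ee_rot: [-2.198, 2.243, -0.002]
force: [-0.1, -0.4, -0.7]
finger_gap: 0.618
grasp_force: 37.3
t: 19.57
tool_pos: [0.5438, 0.055, 0.0166]
ee_rot: [-2.198, 2.243, -0.001]
force: [0.3, 0.8, -1.3]
finger_gap: 0.624
grasp_force: 37.3
t: 19.82
tool_pos: [0.5434, 0.0549, 0.0135]
ee_rot: [2.199, -2.243, -0.0]
force: [0.4, -0.8, -1.6]
finger_gap: 0.619
grasp_force: 37.3
t: 20.07
tool_pos: [0.5434, 0.0549, 0.012]
ee_rot: [2.199, -2.243, -0.0]
force: [0.3, 1.3, -1.8]
finger_gap: 0.621
grasp_force: 37.3
```

```bash
python3 -m jog '[[[0,0,1],[0,0,0],1],[[0,0,0],[0,0,0],1],[[0,0,0],[0,0,0],1]]'; python3 -m jog '[[[0,0,1],[0,0,0],1],[[0,0,0],[0,0,0],1],[[0,0,0],[0,0,0],1]]';python3 -m jog '[[[0,0,0.7],[0,0,0],1],[[0,0,0],[0,0,0],1],[[0,0,0],[0,0,0],1]]'
```

```text
t: 20.32
tool_pos: [0.5434, 0.0548, 0.011]
ee_rot: [2.199, -2.244, -0.0]
force: [-0.3, 0.1, -0.4]
finger_gap: 0.62
grasp_force: 37.3
t: 20.57
tool_pos: [0.5437, 0.0549, 0.0105]
ee_rot: [-2.199, 2.243, -0.001]
force: [-1.5, -0.0, 2.6]
finger_gap: 0.621
grasp_force: 37.8
t: 20.82
tool_pos: [0.5437, 0.0549, 0.0104]
ee_rot: [-2.199, 2.243, -0.001]
force: [-3.8, 0.2, 8.9]
finger_gap: 0.621
grasp_force: 38.4
```

```bash
python3 -m jog '[[[0,0,0],[0,0,0],-0.4],[[0,0,0],[0,0,0],-0.5],[[0,0,0],[0,0,0],-0.6],[[0,0,-15],[0,0,0],-0.6],[[0,0,-30],[0,0,0],-0.6],[[0,0,-35],[0,0,0],-0.6],[[0,0,-35],[0,0,0],-0.6],[[0,0,-30],[0,0,0],-0.6],[[0,0,0],[0,0,0],-0.6],[[0,0,0],[0,0,0],-0.6]]'
python3 - <<'E'
from h import *
t=snap('top','t10.png');w=snap('wrist')
im=t['pixels'];hsv=cv2.cvtColor(im,cv2.COLOR_BGR2HSV)
pg,n=cen(t,(50,100,40),(80,255,255),(98,195,126,245));g=ray(t,pg,.02)[0]*1e3;print('green',pg,n,g)
pn,n=cen(t,(105,90,10),(130,255,255),(98,195,126,245));print('navy',pn,n,ray(t,pn,.015)[0]*1e3)
P=ray(t,[(103,238.5),(118.5,203)],.012)*1e3;v=P[1]-P[0];print(P,np.linalg.norm(v),np.degrees(np.arctan2(v[1],v[0])),P.mean(0))
go(*P.mean(0)[:2],140,337)
# placed meter check
m=cv2.inRange(cv2.cvtColor(w['pixels'],cv2.COLOR_BGR2HSV),np.array((35,25,40)),np.array((85,255,255)));m[330:]=0
c=max(cv2.findContours(m,cv2.RETR_EXTERNAL,2)[0],key=cv2.contourArea);r=cv2.minAreaRect((ray(w,c[:,0],.025)[:,:2]*1e3).astype(np.float32));print('disp',r)
E
```

```text
t: 21.65
tool_pos: [0.5446, 0.0553, 0.1562]
ee_rot: [-2.196, 2.241, -0.003]
force: [0.3, 0.5, -1.4]
finger_gap: 0.802
grasp_force: 0.0
green [110.27586207 218.72413793] 29 [460.18448397 438.19992273  20.        ]
navy [113.91176471 214.47058824] 102 [473.21789944 431.63594997  15.        ]
[[406.98998697 454.96308749  12.        ]
 [506.28706556 423.74364159  12.        ]] 104.08920990422236 -17.45338102679775 [456.63852627 439.35336454  12.        ]
t 21.8 pos [542.9  54.9 153.3] yaw 268.8 gap 0.8 gf 0.0
 shift now-axes [-382.7   94.    13.5] turn [  0.1   0.1 -68.2] shift after turn [-229.6 -320.2   13.3]
disp ((542.926025390625, 65.77127075195312), (39.75370788574219, 33.80546951293945), 89.6162109375)
```

```bash
python3 -m jog '[[[0,0,0],[0,0,-7],-0.4],[[0,0,0],[0,0,-7],-0.4],[[0,0,0],[0,0,-7],-0.4],[[0,0,0],[0,0,-7],-0.4],[[0,0,0],[0,0,-7],-0.4],[[0,0,0],[0,0,-7],-0.4],[[0,0,0],[0,0,-7],-0.4],[[0,0,0],[0,0,-7],-0.4],[[0,0,0],[0,0,-7],-0.4],[[0,0,0],[0,0,-7],-0.4],[[0,0,0],[0,0,0],-0.4],[[0,0,0],[0,0,0],-0.4]]'
python3 -c "
from h import *
go(457,436,140,339)"
```

```text
t: 22.75
tool_pos: [0.5428, 0.0547, 0.153]
ee_rot: [3.086, -0.582, -0.004]
force: [-0.9, -0.2, -0.4]
finger_gap: 0.701
grasp_force: 0.0
t 22.8 pos [542.8  54.7 153. ] yaw 338.6 gap 0.7 gf 0.0
 shift now-axes [-218.8 -323.9   12.9] turn [ 0.1  0.1 -0.4] shift after turn [-216.8 -325.2   13. ]
```

```bash
python3 -m jog '[[[-9,-13,0],[0,0,0],-0.4],[[-18,-27,0],[0,0,0],-0.4],[[-20,-29,0],[0,0,0],-0.4],[[-20,-29,0],[0,0,0],-0.4],[[-20,-29,0],[0,0,0],-0.4],[[-20,-29,0],[0,0,0],-0.4],[[-20,-29,0],[0,0,0],-0.4],[[-20,-29,0],[0,0,0],-0.4],[[-20,-29,0],[0,0,0],-0.4],[[-20,-29,0],[0,0,0],-0.4],[[-20,-30,0],[0,0,0],-0.4],[[-12,-20,0],[0,0,0],-0.4]]'
python3 -m jog '[[[0,0,0],[0,0,0],-0.4],[[0,0,0],[0,0,0],-0.4],[[0,0,0],[0,0,0],-0.4]]'
python3 - <<'E'
from h import *
w=snap('wrist','w11.png')
hsv=cv2.cvtColor(w['pixels'],cv2.COLOR_BGR2HSV)
for n,lo,hi in(('green',(50,100,30),(80,255,255)),('navy',(105,90,15),(130,255,255))):
    m=cv2.inRange(hsv,np.array(lo),np.array(hi))
    for c in sorted(cv2.findContours(m,cv2.RETR_EXTERNAL,2)[0],key=cv2.contourArea)[-3:]:
        r=cv2.minAreaRect((ray(w,c[:,0],.02)[:,:2]*1e3).astype(np.float32));print(n,cv2.contourArea(c),np.round(r[0],1),np.round(r[1]),round(r[2],1),c[:,0].min(0),c[:,0].max(0))
go(457,438,8,339)
E
```

```text
t: 23.75
tool_pos: [0.454, 0.4368, 0.1533]
ee_rot: [3.087, -0.58, -0.001]
force: [0.8, 0.7, 0.4]
finger_gap: 0.701
grasp_force: 0.0
t: 24.0
tool_pos: [0.4553, 0.4336, 0.1536]
ee_rot: [3.086, -0.579, -0.001]
force: [0.2, -0.5, 0.4]
finger_gap: 0.697
grasp_force: 0.0
green 102.5 [259.6 238.7] [18.  9.] 73.8 [502 302] [519 310]
green 165.5 [460.3 436. ] [10. 18.] 68.7 [261 190] [271 208]
green 1131.0 [309.5 460.8] [55. 98.] 11.2 [247 294] [344 341]
navy 1.0 [265.3 290.3] [1. 2.] 78.1 [460 316] [461 318]
navy 1.0 [387.3 577.7] [1. 1.] 63.5 [166 309] [167 310]
navy 1380.5 [475.5 430.8] [19. 72.] 71.1 [254 143] [276 219]
t 24.1 pos [455.5 433.3 154. ] yaw 338.7 gap 0.7 gf 0.0
 shift now-axes [ -0.3  -5.  146. ] turn [ 0.1  0.  -0.3] shift after turn [ -0.3  -4.9 146. ]
```

View pics/w11.png

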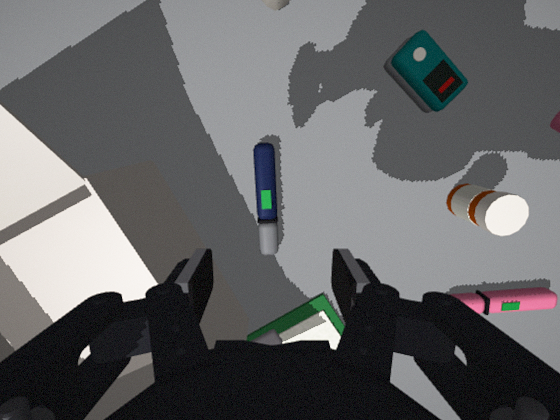

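The navy pen runs from (263,143) to its grey cap end at (268,254). The pink look-alike is at (505,300) and the pill bottle at (490,210), both well clear. Fine turn, then descend and grip.

```bash
python3 -m jog '[[[0,-4.1,0],[0,0,-2.3],0],[[0,0,30],[0,0,0],0],[[0,0,35],[0,0,0],0],[[0,0,35],[0,0,0],0],[[0,0,25],[0,0,0],0],[[0,0,12],[0,0,0],0],[[0,0,7],[0,0,0],0],[[0,0,0],[0,0,0],0],[[0,0,0],[0,0,0],0]]'
python3 -m jog '[[[0,0,0],[0,0,0],1],[[0,0,0],[0,0,0],1],[[0,0,0],[0,0,0],1],[[0,0,0],[0,0,0],1],[[0,0,0],[0,0,0],1]]' 25
python3 -m jog '[[[0,0,-8],[0,0,0],1],[[0,0,-15],[0,0,0],1],[[0,0,-25],[0,0,0],1],[[0,0,-30],[0,0,0],1],[[0,0,-30],[0,0,0],1],[[0,0,0],[0,0,0],1],[[0,0,0],[0,0,0],1]]'
python3 - <<'E'
from h import *
w=snap('wrist','w12.png')
hsv=cv2.cvtColor(w['pixels'],cv2.COLOR_BGR2HSV)
z=arm.observe()['tool_pos'][2]+.010
for n,lo,hi in(('green',(50,100,30),(80,255,255)),('navy',(105,90,15),(130,255,255))):
    m=cv2.inRange(hsv,np.array(lo),np.array(hi))
    c=[c for c in cv2.findContours(m,cv2.RETR_EXTERNAL,2)[0] if cv2.contourArea(c)>80 and 220<c[:,0,0].mean()<320]
    for c in c:
        r=cv2.minAreaRect((ray(w,c[:,0],z)[:,:2]*1e3).astype(np.float32));print(n,cv2.contourArea(c),np.round(r[0],1),np.round(r[1]),round(r[2],1),c[:,0].min(0),c[:,0].max(0))
go(614.5,53,110,268.8)
E
```

```text
t: 24.8
tool_pos: [0.4577, 0.4379, 0.0113]
ee_rot: [-3.098, 0.516, -0.001]
force: [-0.0, 0.1, -0.0]
finger_gap: 0.501
grasp_force: 0.0
t: 25.22
tool_pos: [0.4577, 0.4388, 0.0121]
ee_rot: [-3.097, 0.513, -0.003]
force: [-0.4, -0.1, 6.6]
finger_gap: 0.219
grasp_force: 26.5
t: 25.8
tool_pos: [0.4575, 0.4391, 0.1211]
ee_rot: [-3.095, 0.514, -0.003]
force: [-0.3, 0.7, -1.0]
finger_gap: 0.228
grasp_force: 25.8
green 119.5 [417.6 437.8] [6. 8.] 72.7 [290 328] [302 341]
green 617.0 [460.1 436.7] [ 9. 19.] 71.3 [263 246] [281 281]
navy 5277.5 [476.1 431.2] [19. 72.] 70.8 [252 155] [292 298]
t 25.9 pos [456.7 438.2 119. ] yaw 341.1 gap 0.22 gf 25.8
 shift now-axes [273.9 313.5   8.5] turn [-0.1  0.1 72.3] shift after turn [ 381.8 -165.8    9. ]
```

```bash
python3 -m jog '[[[11,12.5,0],[0,0,0],1],[[22,25,0],[0,0,0],1],[[24,27.5,0],[0,0,0],1],[[24,27.5,0],[0,0,0],1],[[24,27.5,0],[0,0,0],1],[[24,27.5,0],[0,0,0],1],[[24,27.5,0],[0,0,0],1],[[24,27.5,0],[0,0,0],1],[[24,27.5,0],[0,0,0],1],[[24,27.5,0],[0,0,0],1],[[24,27.5,0],[0,0,0],1],[[24,27.5,0],[0,0,0],1]]'
python3 -m jog '[[[0,0,0],[0,0,0],1],[[0,0,0],[0,0,6.5],1],[[0,0,0],[0,0,6.5],1],[[0,0,0],[0,0,6.5],1],[[0,0,0],[0,0,6.5],1],[[0,0,0],[0,0,6.5],1],[[0,0,0],[0,0,6.5],1],[[0,0,0],[0,0,6.5],1],[[0,0,0],[0,0,6.5],1],[[0,0,0],[0,0,6.5],1],[[0,0,0],[0,0,6.5],1],[[0,0,0],[0,0,6.5],1]]'
python3 -m jog '[[[0,0,0],[0,0,0.5],1],[[0,0,0],[0,0,0],1],[[0,0,0],[0,0,0],1]]'
python3 - <<'E'
from h import *
go(614.5,53,30,268.8)
w=snap('wrist')
z=arm.observe()['tool_pos'][2]+.010
hsv=cv2.cvtColor(w['pixels'],cv2.COLOR_BGR2HSV)
for zz,n,lo,hi in((z,'green',(50,100,30),(80,255,255)),(z,'navy',(105,90,15),(130,255,255)),(.003,'rec',(100,120,50),(130,255,255))):
    m=cv2.inRange(hsv,np.array(lo),np.array(hi))
    for c in cv2.findContours(m,cv2.RETR_EXTERNAL,2)[0]:
      if cv2.contourArea(c)>200:
        r=cv2.minAreaRect((ray(w,c[:,0],zz)[:,:2]*1e3).astype(np.float32));print(n,cv2.contourArea(c),np.round(r[0],1),np.round(r[1]),round(r[2],1),c[:,0].min(0),c[:,0].max(0))
E
```

```text
t: 26.85
tool_pos: [0.6136, 0.0517, 0.1169]
ee_rot: [3.098, -0.515, -0.005]
force: [0.8, 1.1, -0.2]
finger_gap: 0.228
grasp_force: 25.8
t: 27.85
tool_pos: [0.6131, 0.0535, 0.1168]
ee_rot: [2.206, -2.233, -0.003]
force: [-0.5, -0.3, 0.1]
finger_gap: 0.223
grasp_force: 25.8
t: 28.1
tool_pos: [0.6138, 0.0538, 0.1176]
ee_rot: [2.207, -2.234, -0.001]
force: [-0.3, -0.5, -0.6]
finger_gap: 0.226
grasp_force: 25.8
t 28.1 pos [613.8  53.8 117.6] yaw 269.3 gap 0.23 gf 25.8
 shift now-axes [ 0.7 -0.8 87.6] turn [ 0.1 -0.   0.5] shift after turn [ 0.8 -0.7 87.6]
green 606.0 [614.3  48.9] [18.  9.] 89.3 [263 246] [281 281]
navy 234.0 [574.1  10.8] [8. 8.] 67.1 [351 176] [369 194]
navy 1928.0 [577.4  21. ] [56. 36.] 88.9 [310 145] [397 263]
navy 6351.0 [614.1  27.3] [80. 19.] 89.8 [251 132] [293 298]
navy 2349.0 [613.2 -30.8] [20. 19.] 89.4 [250  60] [295 113]
navy 4314.0 [572.8 -31.8] [27. 31.] 89.3 [331  47] [407 118]
rec 223.0 [536.7  33.4] [14. 16.] 89.3 [351 177] [369 193]
rec 1843.5 [543.1  53.2] [108.  70.] 88.9 [311 145] [397 263]
rec 979.5 [613.3   2.1] [28. 36.] 88.3 [251 132] [293 166]
rec 2309.0 [612.4 -47.4] [40. 36.] 89.4 [250  60] [295 113]
rec 3258.5 [534.1 -46.7] [48. 61.] 89.3 [331  54] [407 118]
```

```bash
python3 -m jog '[[[0,-0.5,15],[0,0,0.4],1],[[0,0,30],[0,0,0],1],[[0,0,30],[0,0,0],1],[[0,0,15],[0,0,0],1],[[0,0,5],[0,0,0],1],[[0,0,0],[0,0,0],1],[[0,0,0],[0,0,0],1]]'
python3 -m jog '[[[0,0,3],[0,0,0],1],[[0,0,0],[0,0,0],1],[[0,0,0],[0,0,0],1]]'; python3 -m jog '[[[0,0,2],[0,0,0],1],[[0,0,0],[0,0,0],1],[[0,0,0],[0,0,0],1]]'; python3 -m jog '[[[0,0,1],[0,0,0],1],[[0,0,0],[0,0,0],1],[[0,0,0],[0,0,0],1]]'
```

```text
t: 28.73
tool_pos: [0.6156, 0.0541, 0.0243]
ee_rot: [-2.198, 2.244, -0.002]
force: [0.3, -0.3, 0.4]
finger_gap: 0.224
grasp_force: 25.8
t: 28.98
tool_pos: [0.6153, 0.0542, 0.0213]
ee_rot: [-2.196, 2.244, -0.001]
force: [-0.6, -0.2, -0.1]
finger_gap: 0.224
grasp_force: 25.8
t: 29.23
tool_pos: [0.6148, 0.0541, 0.0185]
ee_rot: [-2.197, 2.245, -0.0]
force: [-0.3, -0.3, -0.4]
finger_gap: 0.223
grasp_force: 25.8
t: 29.48
tool_pos: [0.6147, 0.054, 0.0173]
ee_rot: [2.197, -2.245, -0.0]
force: [0.3, -0.6, -0.7]
finger_gap: 0.222
grasp_force: 25.8
```

```bash
python3 -m jog '[[[0,0,1],[0,0,0],1],[[0,0,0],[0,0,0],1],[[0,0,0],[0,0,0],1]]'; python3 -m jog '[[[0,0,1],[0,0,0],1],[[0,0,0],[0,0,0],1],[[0,0,0],[0,0,0],1]]';python3 -m jog '[[[0,0,0.7],[0,0,0],1],[[0,0,0],[0,0,0],1],[[0,0,0],[0,0,0],1]]'
```

```text
t: 29.73
tool_pos: [0.6148, 0.054, 0.0163]
ee_rot: [2.197, -2.245, -0.0]
force: [0.4, 1.1, -0.2]
finger_gap: 0.227
grasp_force: 25.8
t: 29.98
tool_pos: [0.6148, 0.0541, 0.0153]
ee_rot: [2.197, -2.245, -0.0]
force: [0.6, 0.3, -0.0]
finger_gap: 0.225
grasp_force: 25.8
t: 30.23
tool_pos: [0.6149, 0.0541, 0.0152]
ee_rot: [-2.197, 2.245, -0.001]
force: [-1.5, 1.6, 2.8]
finger_gap: 0.226
grasp_force: 26.3
```

```bash
python3 -m jog '[[[0,0,0.5],[0,0,0],1],[[0,0,0],[0,0,0],0.3],[[0,0,0],[0,0,0],0.2],[[0,0,0],[0,0,0],0.2],[[0,0,0],[0,0,0],0.2],[[0,0,-15],[0,0,0],0.2],[[0,0,-30],[0,0,0],0.2],[[0,0,-35],[0,0,0],0.2],[[0,0,-35],[0,0,0],0.2],[[30,15,-30],[0,0,0],0.2],[[30,30,0],[0,0,0],0.2],[[0,30,0],[0,0,0],0.2]]'
python3 -m jog '[[[0,30,0],[0,0,0],0.2],[[0,10,0],[0,0,0],0.2],[[0,0,0],[0,0,0],0.2],[[0,0,0],[0,0,0],0.2]]'
python3 - <<'E'
from h import *
go(541,0,150,268.8)
w=snap('wrist','w13.png')
hsv=cv2.cvtColor(w['pixels'],cv2.COLOR_BGR2HSV)
def find(n,lo,hi,zz,amin=100):
    m=cv2.inRange(hsv,np.array(lo),np.array(hi))
    for c in cv2.findContours(m,cv2.RETR_EXTERNAL,2)[0]:
      if cv2.contourArea(c)>amin:
        r=cv2.minAreaRect((ray(w,c[:,0],zz)[:,:2]*1e3).astype(np.float32));print(n,cv2.contourArea(c),np.round(r[0],1),np.round(r[1]),round(r[2],1),c[:,0].min(0),c[:,0].max(0))
find('button/display',(35,25,40),(85,255,255),.024)
find('navy',(105,90,10),(130,255,75),.023)
find('vialtop',(105,90,10),(130,255,100),.055)
find('red',(0,150,40),(6,255,255),.045)
find('yellow',(18,120,60),(32,255,255),.02,40)
E
```

```text
t: 31.23
tool_pos: [0.5406, -0.0045, 0.1586]
ee_rot: [-2.192, 2.247, -0.004]
force: [-0.5, 0.5, -1.2]
finger_gap: 0.399
grasp_force: 0.0
t: 31.57
tool_pos: [0.5005, -0.0006, 0.1574]
ee_rot: [-2.197, 2.244, -0.001]
force: [0.7, -0.1, 0.6]
finger_gap: 0.4
grasp_force: 0.0
t 31.6 pos [500.5  -0.6 157.4] yaw 268.8 gap 0.4 gf 0.0
 shift now-axes [ -1.5 -40.4   7.5] turn [-0.1  0.  -0. ] shift after turn [ -1.4 -40.5   7.4]
button/display 198.5 [532.1  66.7] [37.  9.] 88.7 [238 252] [247 285]
button/display 146.0 [615.3  50. ] [17. 10.] 89.6 [153 247] [164 263]
navy 390.0 [544.7   1.2] [50. 13.] 4.7 [201 201] [253 215]
navy 1560.5 [610.7  29.1] [80. 23.] 88.8 [147 195] [176 272]
navy 407.5 [605.4 -52.7] [29. 33.] 88.8 [138 134] [175 166]
navy 1287.5 [544.8 -47.7] [42. 39.] 88.8 [202 131] [245 177]
vialtop 479.0 [541.5  -6.7] [47. 18.] 12.2 [200 200] [253 222]
vialtop 1645.0 [598.3  17.5] [72. 21.] 89.5 [147 194] [176 272]
vialtop 478.0 [593.1 -54.5] [25. 29.] 88.8 [137 134] [176 166]
vialtop 1649.5 [536.4 -49.5] [38. 41.] 88.8 [202 131] [253 178]
red 463.5 [609.9 -48.8] [20. 23.] 74.7 [128 145] [156 169]
yellow 110.5 [604.4 -48.9] [12. 22.] 7.3 [150 143] [166 167]
```

```bash
python3 -m jog '[[[30,20,-10],[0,0,0],0.2],[[40,40,0],[0,0,0],0.2],[[40,40,0],[0,0,0],0.2],[[40,40,0],[0,0,0],0.2],[[40,20,0],[0,0,0],0.2],[[40,0,0],[0,0,0],0.2],[[0,0,0],[0,0,0],0.2],[[0,0,0],[0,0,0],0.2]]'
python3 - <<'E'
from h import *
import pickle
o=pickle.load(open('s0.pkl','rb'))
for v in('top','scene'):
    s=snap(v,v+'_end.png');a=o[v]['pixels'].astype(np.float32).mean(2);b=s['pixels'].astype(np.float32).mean(2)
    for n,X in dict(oxi=(.509,.265,.015),pill=(.38,.253,.03),therm=(.382,-.253,.005),spray=(.64,-.44,.08),bp=(.673,.325,.03),).items():
        x,y=np.round(proj(s,X)).astype(int);k=24
        sh=cv2.phaseCorrelate(a[y-k:y+k,x-k:x+k].copy(),b[y-k:y+k,x-k:x+k].copy(),cv2.createHanningWindow((2*k,2*k),cv2.CV_32F))
        print(v,n,(x,y),np.round(sh[0],2),round(sh[1],2))
    hsv=cv2.cvtColor(s['pixels'],cv2.COLOR_BGR2HSV)
    p=proj(s,(.5415,-.046,.055));q=proj(s,(.5415,-.046,.008));print('vial top/bottom px expected',p.round(),q.round())
    x0,y0=(p-16).astype(int);m=cv2.inRange(hsv[y0:y0+36,x0:x0+32],np.array((100,80,0)),np.array((135,255,90)))
    n,l,st,c=cv2.connectedComponentsWithStats(m);print([(st[i].tolist(),(c[i]+[x0,y0]).round(1)) for i in range(1,n) if st[i,4]>15])
    print(hsv[y0+6:y0+36:3,int(p[0])].tolist())
E
```

```text
t: 32.28
tool_pos: [0.3693, -0.1956, 0.1668]
ee_rot: [2.191, -2.251, -0.0]
force: [0.5, 0.5, -0.6]
finger_gap: 0.4
grasp_force: 0.0
top oxi (np.int64(176), np.int64(203)) [-0.05  0.01] 0.96
top pill (np.int64(176), np.int64(250)) [-0.15 -0.03] 0.85
top therm (np.int64(366), np.int64(255)) [ -2.7  -11.01] -0.03
top spray (np.int64(441), np.int64(157)) [-0.15 -0.16] 0.8
top bp (np.int64(158), np.int64(144)) [0.04 0.02] 0.86
vial top/bottom px expected [291. 191.] [290. 196.]
[]
[[38, 17, 120], [34, 15, 133], [37, 16, 144], [37, 15, 152], [36, 16, 159], [36, 16, 164], [35, 16, 171], [33, 15, 175], [36, 14, 180], [36, 16, 164]]
scene oxi (np.int64(390), np.int64(238)) [-0.    0.03] 1.0
scene pill (np.int64(379), np.int64(205)) [-0.01 -0.01] 1.0
scene therm (np.int64(204), np.int64(206)) [-0.06 -0.16] 0.64
scene spray (np.int64(100), np.int64(239)) [-0.48  0.23] 0.6
scene bp (np.int64(430), np.int64(279)) [ 0.01 -0.  ] 1.0
vial top/bottom px expected [272. 229.] [272. 243.]
[]
[[78, 8, 158], [78, 8, 158], [83, 6, 163], [114, 77, 86], [113, 76, 87], [114, 38, 67], [30, 6, 122], [110, 72, 114], [112, 112, 105], [108, 61, 122]]
```

Numeric checks hold: the vial cap shows where it should, the button, display and red cap are in place, and the bystanders haven't moved. Handing in.

```bash
python3 -c "
from station import arm
print(arm.close_job())"
```

```text
the job is handed in; nothing more can be done
None
```

I packed the meter, pen, vial and control bottle in their recesses and handed the job in at about 32 s; no verdict came back, but camera checks put all four in place with the other five items unmoved.

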